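# Weigh a casting on the bench spring scale

## Robot

A 7-joint arm with a two-finger parallel gripper is mounted at the origin on a cart in front of the work surface, level with it; the furniture and walls round the work are solid. World frame = base frame: x ahead of the robot, y to its left, z up, the work surface at z = 0. Lengths are in m, angles in rad, forces in N, time in s.
With the tool pointing down it reaches from about 0.425 to 0.925 m from the base axis. Payload 6.8 kg.
Tool frame: the origin (TCP) lies at the very end of the fingers, on their centre line; the grasp point (between the pads) lies 19 mm behind it; z points along the fingers, y is the line along which they close (so a half turn about z gives the same grasp; the last joint's range is limited). The gripper opens to 85 mm and grips with 20 to 120 N. Pads are 22 mm wide; open, the fingers measure 114 mm over their backs; the gripper's body (76 mm by 85 mm) begins 54 mm behind the grasp point. The pads swing forward as they close: fully open they stand 13 mm farther back than shut.
Start: joints at [1.171, 0.477, 0.022, 1.555, -0.011, 1.109, -0.083], TCP at [0.194, -0.646, 0.195] pointing down, gripper open.
Joint ranges: [-2.96, 2.96], [-0.34, 2.1], [-1.41, 1.46], [0.24, 2.44], [-1.37, 4.51], [0.17, 1.92], [-2.96, 2.96]. Speed limits (rad/s): [2.39, 2.39, 3.14, 3.14, 3.14, 3.14, 3.14].

## Interface

Orientations are given as a unit quaternion [w, x, y, z].
In Python, from station import get_obs, read_camera, hand_in gives the robot as it stands.
- The arm moves only by the tool arm_command, never from a script. Its argument "commands" is one flat list of numbers, 7 for each row, row after row: the shift along the tool's x, y, z in m, then the turn, a rotation vector about the tool's x, y, z in degrees, then the opening, from 0 (shut) to 1 (fully open). In form: [tx, ty, tz, rx, ry, rz, fingers, tx, ty, tz, rx, ry, rz, fingers, ...]. A call has 1 to 8 rows; each row is the pose to reach, as a shift and turn from the pose commanded when the call began, along the tool's axes at that moment; what a row does not reach only later rows make up. A row lasts 1/10 s, in which the tool goes at most 50 mm and 8.59 degrees, less where a joint would pass 70% of its speed; a pose out of reach is approached as far as the arm can. A call with a gripper value outside its range is refused whole. The fingers move at their own pace and stop on an object; "force" is the grip in N (left out, the last holds). Time passes only in rows, so rows that repeat a pose let the fingers close. It gives the time, the measured TCP pose, the force, the opening and the grip force at its end, in the units of the state.
- get_obs(): the state, without advancing time (a new reading comes with each control period).
- read_camera(name): name is "side" or "top"; returns a dict with "img" (480x640x3 uint8, red, green, blue), "camera_matrix" (3x3 intrinsics, pixels), "pose" (4x4, takes a point from camera to world coordinates). Camera axes: x right, y down, z forward; pixel columns grow to the right and rows downward; lengths in m; the calibration is good to about 2 mm. A picture is of the moment at which its call begins. There is no depth.
- hand_in(): hands the job in; it is judged then, once.
The state is a dict: "t": time; "q": joint angles; "joint_vel": joint speeds; "joint_torque": joint torques, N m; "eef_pos": TCP position; "tool_rot": TCP orientation; "contact_force": force on the tool from outside, world axes, zero at the start; "torque": the same for the moment, N m; "gripper_width": opening from 0.0 (shut) to 1.0 (fully open); "grasp_force": force on a finger pad.
Only numpy, scipy, OpenCV 4.12 (cv2) and the standard library are available. Lean on these libraries where they do the work, as an engineer would, in place of code of your own. Each camera call takes 0.05 s, during which the arm holds its last target. There are 200 camera calls.

## Task

Hang the casting by its eye on the hook of the spring scale: lower it until the spring carries all of its weight before letting go, so that the hook never drops, jerks or springs back. When it hangs still, slide the marker on the scale level with the pointer to record the weight, let go of it, and leave the casting hanging; do not push on the hook or pointer with the gripper and leave the other things on the bench where they are.

Things in the scene. Friction and masses are not known exactly. Their poses are not given: they have to be found in the camera images.
- casting: Dark cast bracket standing on its foot plate (50 x 66 x 14 mm, x, y, z). Above it an upright closed oval eye of 10 mm bar, open along x: 28 mm wide (y), z = 44 to 80 mm, outer top z = 90, outer shoulders 34 mm wide at z = 83. On top an upright lug to grip, 14 (x) x 16 mm (y), z = 86 to 130 mm. Origin: centre of the underside, z up. Mass unknown, 0.3 to 0.9 kg. Both ways round are alike.
- lug (a point): Point on the casting's lug where it is to be gripped across its 16 mm width (along y): on the axis, 112 mm above the underside, 18 mm below the lug's top. Axes as the casting.
- eye_top (a point): Middle of the underside of the eye's top arch (the point that comes to sit on the hook's seat): on the casting's axis, 80 mm above the underside, 32 mm below the point lug.
- scale: Bench spring scale, fixed: dark base plate 150 x 215 x 14 mm, an aluminium post 36 x 40 mm, 310 mm high (left, seen from the robot; holds the spring), a thin post 135 mm to its right with a white graduated plate. Origin: underside of the base, on the aluminium post's axis; x points away from the robot, y to its left (yaw within 0.2 rad). Front face of that post: x = -18 mm.
- hook_seat (a point): Top of the bar in the middle of the hook's seat, 110 mm in front of the scale's origin (axes as the scale), 225 mm above the bench unloaded. The hook is an 8 mm round bar along the scale's x at y = 0: level seat 16 mm long, rising at 45 degrees at the front to its tip and at the rear to the arm 20 mm higher. An eye goes over the tip along the scale's +x, then down on the seat.
- hook_tip (a point): Centre of the rounded end of the hook's bar (bar radius 4 mm): 22 mm in front of hook_seat (toward -x of the scale) and 10 mm higher.
- sink (a joint): How far the hook and pointer have sunk, m: 0 unloaded, grows downward, stop at 0.115. The spring gives 100 N/m (98 mm per kg hung: the casting takes it to 0.029 to 0.088) and is lightly damped: a load let go before the spring carries it, or pressed lower than its own weight takes it, bounces. The hook must never move faster than 0.05 m/s.
- hook: Hook and cross pointer of the scale, one steel part on the slide. Origin: as the scale's origin when unloaded, sinks with the joint.
- pointer (a point): Tip of the cross pointer, a flat bar 35 mm above the hook's seat that reaches from the aluminium post to the left part of the white plate. 260 mm above the bench when unloaded, sinks with the hook.
- marker (a joint): Height of the marker slide on its rail at the right half of the white plate, m: 0 at the bottom (140 mm above the bench), grows upward to 0.125; stiff by friction (2 N), stays where it is left. At marker = 0.120 - sink it is level with the pointer.
- marker_grip (a point): Centre of the marker's black handle, a block 26 x 14 x 26 mm (x, y, z of the scale) on a thin stem, 94 mm in front of the scale's origin and 148 mm to its right; gripped across its 14 mm width (along y). Its height is that of the marker's index. Axes as the scale.
- tube_ring_1: Bystander: dark tube ring, 60 mm across, 30 mm high, on the bench. Origin: centre of the underside.
- tube_ring_2: Bystander: light tube ring, 49 mm across, 50 mm high, on the bench. Origin: centre of the underside.
- flange_1: Bystander: light flat flange ring with small holes, 66 mm across, 8 mm thick, on the bench. Origin: centre of the underside.
- spare_knob: Bystander: dark ribbed knob, 36 mm across, 17 mm high, on the bench. Origin: centre of the underside.

How it is judged:
By the outcome, as a careful person would: the job done as asked, in the order asked, and still so for the second after the job is handed in, with the robot touching nothing.
It also fails if it takes over 72 s, if anything falls off the work surface, if the arm or the gripper's body presses on something with over 40 N, if the wrist force passes 120 N, or if a joint passes its speed limit or range.

## Working session

There is one attempt and no reset: what is moved stays moved. The work goes in short steps, Python scripts to look and compute and a tool call to move; the robot and the scene stay as the last step left them, time stands still between calls to the robot, and variables do not carry over. Pictures are saved under pics/ and viewed, at most 10 in all, crops included, and the job is handed in when it is done.

Besides the shell and the picture viewer there is one more tool, called after "Emit:" as name(argument=value, ...), one argument or row to a line, values as JSON. arm_command: Moves the arm, as the interface text tells. Its arguments: {"type":"object","properties":{"commands":{"type":"array","items":{"type":"number"}},"force":{"type":"number"}},"required":["commands"]}

```bash
mkdir -p pics; cat > h.py <<'E'
import numpy as np, cv2
from station import get_obs, read_camera, hand_in
def snap(n,f):
    c=read_camera(n); cv2.imwrite('pics/'+f,c['img'][:,:,::-1]); np.savez('pics/'+f+'.npz',**c); return c
def load(f): return np.load('pics/'+f+'.npz')
def ray(c,u,v):
    d=c['pose'][:3,:3]@np.linalg.inv(c['camera_matrix'])@[u,v,1.]; return c['pose'][:3,3],d/np.linalg.norm(d)
def onz(c,u,v,z):
    o,d=ray(c,u,v); return o+d*(z-o[2])/d[2]
def tri(c1,p1,c2,p2):
    o1,d1=ray(c1,*p1);o2,d2=ray(c2,*p2)
    s=np.linalg.lstsq(np.c_[d1,-d2],o2-o1,rcond=None)[0]
    a=o1+d1*s[0];b=o2+d2*s[1]; return (a+b)/2,np.linalg.norm(a-b)
def proj(c,p):
    T=np.linalg.inv(c['pose']); q=c['camera_matrix']@(T[:3,:3]@np.array(p)+T[:3,3]); return q[:2]/q[2]
E
python3 - <<'E'
from h import *
np.set_printoptions(precision=3,suppress=True)
for n in('side','top'):
    c=snap(n,n+'0.png'); print(c['pose'],c['camera_matrix'])
print(get_obs())
E
```

```text
[[ 0.951 -0.173  0.257  0.212]
 [-0.31  -0.48   0.821 -1.16 ]
 [-0.019 -0.86  -0.51   0.734]
 [ 0.     0.     0.     1.   ]] [[522.135   0.    310.728]
 [  0.    522.135 235.709]
 [  0.      0.      1.   ]]
[[-0.013 -0.997  0.079  0.42 ]
 [-1.     0.012 -0.005 -0.196]
 [ 0.004 -0.079 -0.997  1.29 ]
 [ 0.     0.     0.     1.   ]] [[520.689   0.    322.142]
 [  0.    520.689 242.445]
 [  0.      0.      1.   ]]
{'t': 0.1, 'q': array([ 1.171,  0.478,  0.022,  1.556, -0.011,  1.109, -0.083]), 'joint_vel': array([ 0.001,  0.   ,  0.001, -0.002, -0.001,  0.001, -0.001]), 'joint_torque': array([  0.005, -59.776,   1.614, -28.195,   0.013,   0.005,  -0.   ]), 'eef_pos': array([ 0.194, -0.646,  0.195]), 'tool_rot': array([-0.001,  0.989,  0.145, -0.   ]), 'contact_force': array([-0.116, -1.192, -0.398]), 'torque': array([ 0.002, -0.004,  0.001]), 'grasp_force': 0.0, 'gripper_width': 1.0041884522529647}
```

View pics/side0.png

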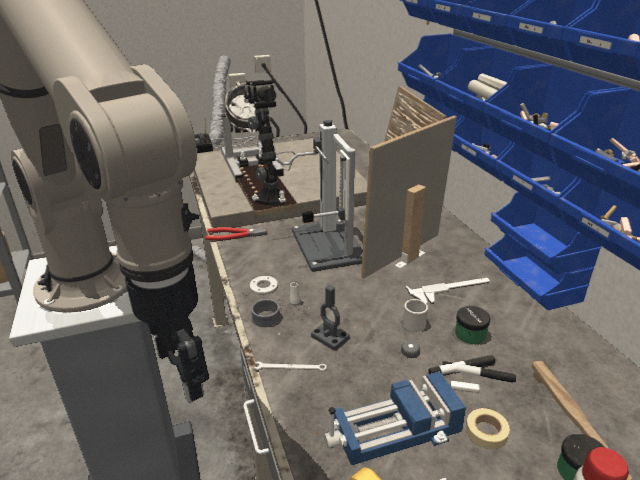

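View pics/top0.png

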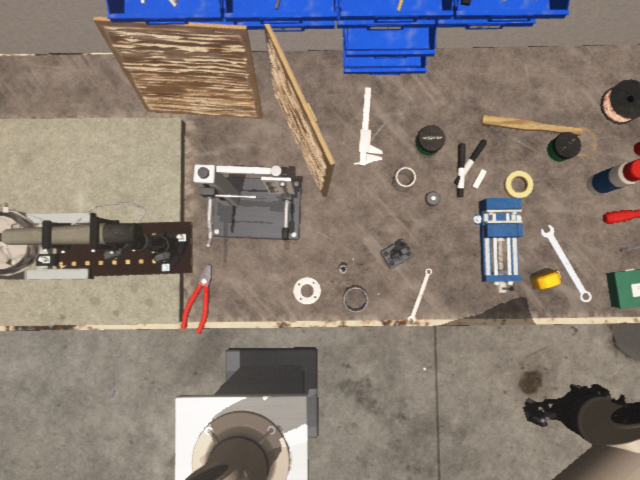

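The side view shows the casting at about (330,318), the scale base at (330,245), and the marker handle at (308,217). The top view shows the casting at (397,253) and the scale base around (247,205). I'll enlarge both.

```bash
python3 - <<'E'
from h import *
a=load('side0.png')['img'][110:360,265:375]; b=load('top0.png')['img'][150:310,185:425]
a=cv2.resize(a,None,fx=2.4,fy=2.4,interpolation=2); b=cv2.resize(b,None,fx=2.2,fy=2.2,interpolation=2)
o=np.zeros((600,264+528,3),np.uint8); o[:a.shape[0],:264]=a[:,:264]; o[:b.shape[0],264:264+b.shape[1]]=b
cv2.imwrite('pics/z0.png',o[:,:,::-1])
E
```

```text
(no output)
```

View pics/z0.png

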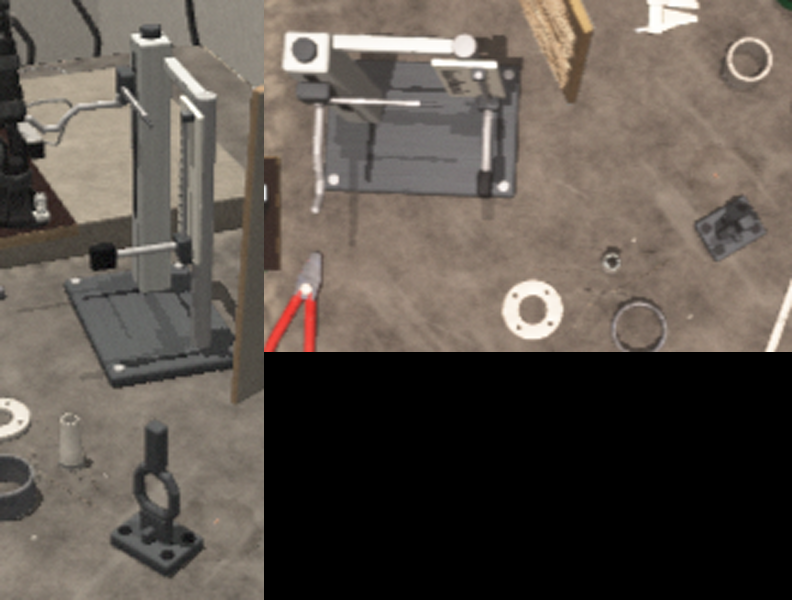

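```bash
python3 - <<'E'
from h import *
np.set_printoptions(precision=4,suppress=True)
s=load('side0.png');t=load('top0.png')
S=lambda x,y:(265+x/2.4-.3,110+y/2.4-.3)
T=lambda x,y:(185+(x-264)/2.2-.3,150+y/2.2-.3)
P=lambda n,a,b:print(n,*tri(s,S(*a),t,T(*b)))
P('lugtop',(156,424),(741,207))
P('hooktip',(28,122),(316,209))
P('handle',(103,256),(485,183))
P('posttop',(151,38),(306,52))
P('scr near right',(119,367),(503,186))
print('foot top view z=.014');f=[onz(t,*T(*p),.014) for p in[(697,223),(742,197),(766,230),(722,260)]];print(np.array(f),np.mean(f,0))
print('foot side');g=[onz(s,*S(*p),.014) for p in[(112,538),(150,513),(203,541),(168,568)]];print(np.array(g),np.mean(g,0))
print('base corners', *[onz(t,*T(*p),.014) for p in[(327,190),(516,194),(518,62),(333,180),(503,186),(509,74)]])
print('posttop z.31',onz(t,*T(306,52),.31),'knob',onz(t,*T(306,50),.32))
print('seat line', *[onz(t,*T(*p),z) for p,z in[((318,105),.245),((316,209),.235)]])
print('stem', *[onz(t,*T(*p),.14) for p in[((488,110)),((485,183))]])
E
```

```text
lugtop [ 0.5006 -0.3783  0.1248] 0.012584567986111614
hooktip [0.5007 0.0308 0.2307] 0.0021371503102969895
handle [ 0.5322 -0.1201  0.1427] 0.0011881661159791504
posttop [0.6331 0.0233 0.3073] 0.0007397753620434016
scr near right [ 0.5419 -0.132   0.0164] 0.0005959328057328156
foot top view z=.014
[[ 0.4977 -0.3479  0.014 ]
 [ 0.5262 -0.3989  0.014 ]
 [ 0.4889 -0.4248  0.014 ]
 [ 0.4561 -0.3749  0.014 ]] [ 0.4922 -0.3866  0.014 ]
foot side
[[ 0.4543 -0.3772  0.014 ]
 [ 0.496  -0.3572  0.014 ]
 [ 0.5263 -0.4064  0.014 ]
 [ 0.4867 -0.4278  0.014 ]] [ 0.4908 -0.3921  0.014 ]
base corners [0.5397 0.0648 0.014 ] [ 0.5327 -0.1463  0.014 ] [ 0.6821 -0.1499  0.014 ] [0.5509 0.0582 0.014 ] [ 0.5418 -0.1318  0.014 ] [ 0.6685 -0.1396  0.014 ]
posttop z.31 [0.6321 0.0228 0.31  ] knob [0.6317 0.0206 0.32  ]
seat line [0.5967 0.0261 0.245 ] [0.5015 0.0296 0.235 ]
stem [ 0.6073 -0.1236  0.14  ] [ 0.533  -0.1201  0.14  ]
```

Emit:
arm_command(
  commands=[0.03, -0.013, -0.01, 0, 0, -2, 1, 0.08, -0.036, -0.01, 0, 0, -5, 1, 0.125, -0.056, -0.01, 0, 0, -8, 1, 0.17, -0.076, -0.01, 0, 0, -10, 1, 0.215, -0.096, -0.01, 0, 0, -12, 1, 0.26, -0.116, -0.01, 0, 0, -13.3, 1, 0.3, -0.134, -0.01, 0, 0, -13.3, 1, 0.34, -0.152, -0.01, 0, 0, -13.3, 1],
  force=60,
)

```text
t: 0.9
eef_pos: [0.4774, -0.4011, 0.2051]
tool_rot: [-0.0, 0.966, 0.259, -0.0]
contact_force: [0.5, -0.0, 0.8]
gripper_width: 0.999
grasp_force: 0.0
```

Emit:
arm_command(
  commands=[0.02, -0.007, 0, 0, 0, 0, 1, 0.02, -0.007, 0, 0, 0, 0, 1, 0.02, -0.007, 0, 0, 0, 0, 1],
)

```text
t: 1.2
eef_pos: [0.4896, -0.3869, 0.205]
tool_rot: [-0.0, 0.966, 0.259, -0.001]
contact_force: [-1.1, -0.2, 0.4]
gripper_width: 1.005
grasp_force: 0.0
```

```bash
python3 - <<'E'
from h import *
s=snap('side','s1.png');t=snap('top','t1.png');o=get_obs();print(o['eef_pos'],o['tool_rot'],o['contact_force'])
def crop(c,p,h,w,f):
    u,v=map(int,proj(c,p));print(u-w,v-h); return cv2.resize(c['img'][v-h:v+h,u-w:u+w],None,fx=f,fy=f,interpolation=2)
a=crop(s,(.49,-.39,.1),50,50,4);b=crop(t,(.49,-.39,.1),50,50,4)
cv2.imwrite('pics/z1.png',np.hstack([a,b])[:,:,::-1])
E
```

```text
[ 0.48840186 -0.38854269  0.20512624] [ 1.05239281e-04  9.66199689e-01  2.57794039e-01 -6.19372782e-04] [ 0.10338934 -0.4866338   0.26472274]
279 250
354 201
```

View pics/z1.png

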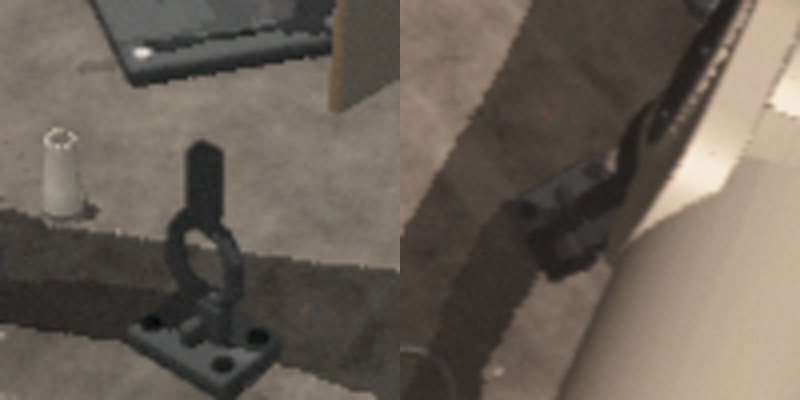

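```bash
python3 - <<'E'
from h import *
s=load('s1.png')
print('lugtop',onz(s,279+204/4,250+149/4,.13)); 
print('lug mid edges z=.108 (front-left,right edges)',[onz(s,279+x/4,250+190/4,.11) for x in(187,222)])
print(proj(s,(.4915,-.389,.13)),proj(s,(.49,-.389,.205)))
f=[onz(s,279+x/4,250+y/4,.014) for x,y in[(128,330),(176,294),(281,344),(226,386)]];print(np.array(f),np.mean(f,0))
E
```

```text
lugtop [ 0.49143414 -0.38715026  0.13      ]
lug mid edges z=.108 (front-left,right edges) [array([ 0.48143373, -0.39041369,  0.11      ]), array([ 0.49752791, -0.39610309,  0.11      ])]
[330.3561262  287.77776147] [329.60783309 255.41585245]
[[ 0.45493461 -0.37297304  0.014     ]
 [ 0.48758404 -0.35440212  0.014     ]
 [ 0.52526727 -0.40888535  0.014     ]
 [ 0.48804858 -0.42864688  0.014     ]] [ 0.48895862 -0.39122685  0.014     ]
```

Emit:
arm_command(
  commands=[0.001, 0, 0.03, 0, 0, 0, 1, 0.001, 0, 0.06, 0, 0, 0, 1, 0.001, 0, 0.085, 0, 0, 0, 1, 0.001, 0, 0.102, 0, 0, 0, 1, 0.001, 0, 0.112, 0, 0, 0, 1, 0.001, 0, 0.112, 0, 0, 0, 0.6],
)

```text
t: 1.9
eef_pos: [0.4891, -0.3871, 0.0921]
tool_rot: [-0.001, 0.966, 0.258, -0.001]
contact_force: [1.1, -0.6, -0.2]
gripper_width: 0.857
grasp_force: 0.0
```

Emit:
arm_command(
  commands=[0, 0, 0, 0, 0, 0, 0.3, 0, 0, 0, 0, 0, 0, 0.1, 0, 0, 0, 0, 0, 0, 0, 0, 0, 0, 0, 0, 0, 0, 0, 0, 0, 0, 0, 0, 0, 0, 0, 0, 0, 0, 0, 0],
  force=60,
)

```text
t: 2.5
eef_pos: [0.4918, -0.3866, 0.0956]
tool_rot: [0.001, 0.966, 0.259, 0.001]
contact_force: [-1.6, 2.6, 11.4]
gripper_width: 0.002
grasp_force: 5.6
```

```bash
python3 - <<'E'
from h import *
s=snap('side','s2.png');t=snap('top','t2.png');o=get_obs();print(o['eef_pos'],o['contact_force'],o['gripper_width'],o['grasp_force'],o['torque'])
cv2.imwrite('pics/z2.png',cv2.resize(s['img'][200:360,250:410],None,fx=3.7,fy=3.7,interpolation=2)[:,:,::-1])
E
```

```text
[ 0.49174485 -0.38658674  0.09558295] [-3.02177824  3.85341427 11.11916702] 0.0006861745174288066 5.5968590506233795 [0.64875188 0.59290451 0.04162363]
```

View pics/z2.png

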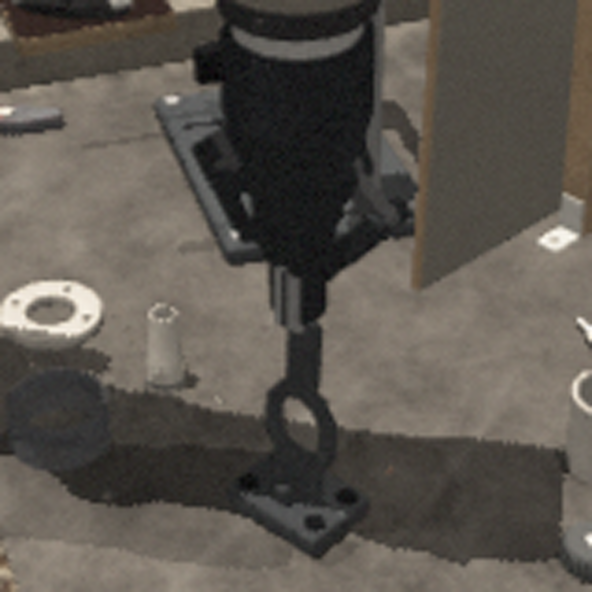

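```bash
python3 - <<'E'
from h import *
s=load('s2.png')
print('now tcp',proj(s,(.4917,-.3866,.0956)),'+.035',proj(s,(.4917,-.3866,.131)))
print('start tcp',proj(s,(.194,-.646,.195)),'+.035',proj(s,(.194,-.646,.23)))
y=np.array([.287,-.957,0]);p=np.array([.194,-.646,.195])
print([proj(s,p+k*.05*y+[0,0,.013]) for k in(-1,1)])
a=load('side0.png')['img'][330:410,140:240];b=load('s1.png')['img'][190:290,280:380]
r=lambda i:cv2.resize(np.clip(i.astype(int)*2,0,255).astype(np.uint8),(390,390),interpolation=2)
c=s['img'][240:340,280:380]
cv2.imwrite('pics/z3.png',np.hstack([r(a),r(c)])[:,:,::-1])
E
```

```text
now tcp [330.03450859 301.15272979] +.035 [330.03238918 286.64728312]
start tcp [185.29180827 401.59496465] +.035 [181.46103355 382.68082597]
[array([169.54859246, 372.03152668]), array([199.80603262, 419.81746353])]
```

View pics/z3.png

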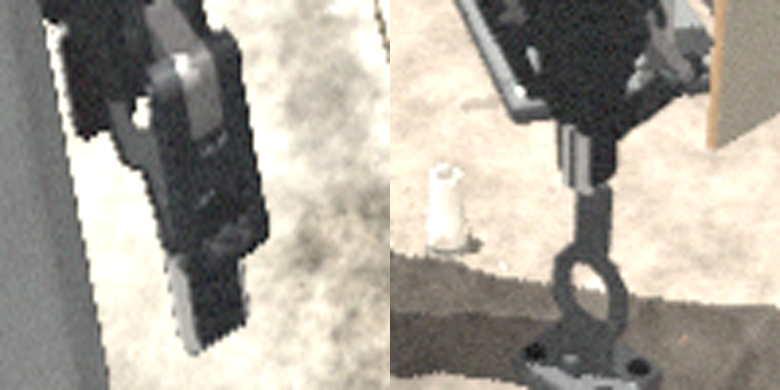

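Emit:
arm_command(
  commands=[0, 0, -0.015, 0, 0, 0, 0, 0, 0, -0.03, 0, 0, 0, 0, 0, 0, -0.05, 0, 0, 0, 0.3, 0, 0, -0.07, 0, 0, 0, 0.6, 0, 0, -0.09, 0, 0, 0, 1, 0, 0, -0.11, 0, 0, 0, 1, 0, 0, -0.11, 0, 0, 0, 1, 0, 0, -0.11, 0, 0, 0, 1],
)

```text
t: 3.4
eef_pos: [0.491, -0.3868, 0.2042]
tool_rot: [0.001, 0.966, 0.259, 0.0]
contact_force: [0.3, -0.3, -1.3]
gripper_width: 0.994
grasp_force: 0.0
```

```bash
python3 - <<'E'
from h import *
s=snap('side','s3.png');o=get_obs();print(o['eef_pos'],o['tool_rot'],o['contact_force'],o['gripper_width'])
g=lambda f:cv2.cvtColor(load(f)['img'],cv2.COLOR_RGB2GRAY).astype(np.float32)
a,b=g('s1.png'),g('s3.png')
w=(slice(288,350),slice(308,355))
print('phase shift whole',cv2.phaseCorrelate(a[w],b[w]),'absdiff',np.abs(a[w]-b[w]).mean())
for n,w in(('lug',(slice(282,305),slice(318,344))),('foot',(slice(325,350),slice(308,354)))): print(n,cv2.phaseCorrelate(a[w],b[w],cv2.createHanningWindow((w[1].stop-w[1].start,w[0].stop-w[0].start),cv2.CV_32F)))
E
```

```text
[ 0.49051731 -0.38640884  0.20323535] [-5.67340175e-05  9.65887380e-01  2.58962464e-01 -9.37235063e-05] [-0.25036783 -0.60284529  0.05487682] 1.0024173128588552
phase shift whole ((0.0272390238743192, -0.07794298019771162), 1.0006703490701814) absdiff 2.3757722
lug ((0.6017672944481784, 0.07805814714060944), 1.0131948093573253)
foot ((-0.10827378922411768, 0.4042618992025009), 0.9701701557636261)
```

The casting has not moved. The fingers actually end about 35 mm short of the reported TCP: they touched the lug top (z = 0.130) when the reported z was 0.096, and the start picture shows the same gap. I'll add that offset to every height from here and go down again.

Emit:
arm_command(
  commands=[0, 0, 0.04, 0, 0, 0, 1, 0, 0, 0.08, 0, 0, 0, 1, 0, 0, 0.11, 0, 0, 0, 1, 0, 0, 0.13, 0, 0, 0, 1, 0, 0, 0.14, 0, 0, 0, 1, 0, 0, 0.145, 0, 0, 0, 1, 0, 0, 0.145, 0, 0, 0, 1],
)

```text
t: 4.15
eef_pos: [0.4907, -0.3864, 0.0581]
tool_rot: [-0.0, 0.966, 0.259, -0.0]
contact_force: [-0.3, 0.2, 0.2]
gripper_width: 1.0
grasp_force: 0.0
```

Emit:
arm_command(
  commands=[0, 0, 0, 0, 0, 0, 0.5, 0, 0, 0, 0, 0, 0, 0.3, 0, 0, 0, 0, 0, 0, 0.2, 0, 0, 0, 0, 0, 0, 0.1, 0, 0, 0, 0, 0, 0, 0, 0, 0, 0, 0, 0, 0, 0, 0, 0, 0, 0, 0, 0, 0],
  force=60,
)

```text
t: 4.85
eef_pos: [0.4908, -0.3865, 0.0587]
tool_rot: [-0.0, 0.966, 0.259, 0.0]
contact_force: [-2.2, 1.5, 3.1]
gripper_width: 0.175
grasp_force: 59.4
```

Emit:
arm_command(
  commands=[0, 0, -0.01, 0, 0, 0, 0, 0, 0, -0.035, 0, 0, 0, 0, 0, 0, -0.07, 0, 0, 0, 0, 0, 0, -0.11, 0, 0, 0, 0, 0, 0, -0.145, 0, 0, 0, 0, 0, 0, -0.168, 0, 0, 0, 0, 0, 0, -0.173, 0, 0, 0, 0, 0, 0, -0.173, 0, 0, 0, 0],
)

```text
t: 5.65
eef_pos: [0.4906, -0.3866, 0.2315]
tool_rot: [0.0, 0.966, 0.259, 0.0]
contact_force: [-1.5, 0.4, -5.3]
gripper_width: 0.179
grasp_force: 59.0
```

Emit:
arm_command(
  commands=[0.01, -0.02, 0, 0, 0, 2, 0, 0.027, -0.057, 0, 0, 0, 6, 0, 0.047, -0.1, 0, 0, 0, 11, 0, 0.067, -0.143, 0, 0, 0, 16, 0, 0.087, -0.186, 0, 0, 0, 21, 0, 0.107, -0.229, 0, 0, 0, 26, 0, 0.127, -0.271, 0, 0, 0, 30, 0, 0.145, -0.31, 0, 0, 0, 32.7, 0],
)

```text
t: 6.45
eef_pos: [0.4592, -0.0434, 0.2294]
tool_rot: [-0.0, 1.0, -0.024, -0.002]
contact_force: [1.9, -0.4, -4.6]
gripper_width: 0.178
grasp_force: 59.2
```

Emit:
arm_command(
  commands=[-0.002, -0.03, 0, 0, 0, 0, 0, -0.005, -0.055, 0, 0, 0, 0, 0, -0.008, -0.07, 0, 0, 0, 0, 0, -0.01, -0.076, 0, 0, 0, 0, 0, -0.01, -0.076, 0, 0, 0, 0, 0, -0.01, -0.076, 0, 0, 0, 0, 0],
)

```text
t: 7.05
eef_pos: [0.4544, 0.0296, 0.2306]
tool_rot: [0.0, 1.0, -0.024, -0.001]
contact_force: [0.7, -0.6, -4.4]
gripper_width: 0.18
grasp_force: 59.4
```

```bash
python3 - <<'E'
from h import *
s=snap('side','s4.png');t=snap('top','t4.png');o=get_obs();print(o['eef_pos'],o['tool_rot'])
print(np.mean([get_obs()['contact_force'] for _ in range(20)],0))
def crop(c,p,h,w,f):
    u,v=map(int,proj(c,p));print(u-w,v-h); return cv2.resize(np.clip(c['img'][v-h:v+h,u-w:u+w].astype(int)*1.5,0,255).astype(np.uint8),None,fx=f,fy=f,interpolation=2)
cv2.imwrite('pics/z4.png',np.hstack([crop(s,(.49,.03,.25),50,50,4),crop(t,(.49,.03,.25),50,50,4)])[:,:,::-1])
E
```

```text
[0.45473742 0.02949865 0.23101228] [ 2.06773131e-04  9.99702334e-01 -2.43945516e-02 -3.25796117e-04]
[ 0.04967004  0.31665304 -4.37228436]
222 103
156 199
```

View pics/z4.png

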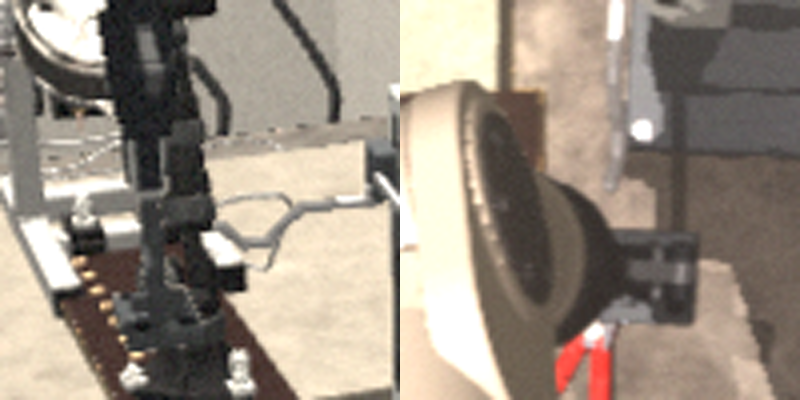

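```bash
python3 - <<'E'
from h import *
s=load('s4.png');t=load('t4.png')
U=lambda x,y:(156+(x-400)/4,199+y/4)
print('arm',onz(t,*U(617,20),.241),'seat',onz(t,*U(613,150),.221),'tip',onz(t,*U(612,186),.235),U(613,150))
for n,p in(('tip',(.500,.029,.235)),('seat bar',(.522,.028,.221)),('eye_top',(.4545,.0295,.2523)),('eye_bot',(.4545,.0295,.216)),('lugtop',(.4545,.0295,.302)),('foot',(.4545,.0295,.18))):
  q=proj(s,p);print(n,q,'crop',(q-[222,103])*4)
E
```

```text
arm [0.58382482 0.02483201 0.241     ] seat [0.51944772 0.03081351 0.221     ] tip [0.49980759 0.02825917 0.235     ] (209.25, 236.5)
tip [276.59626278 159.18522484] crop [218.38505112 224.74089935]
seat bar [285.42660654 163.33278546] crop [253.70642615 241.33114183]
eye_top [258.28815973 155.04966697] crop [145.15263893 208.19866786]
eye_bot [259.30835636 168.70313832] crop [149.23342545 262.81255329]
lugtop [256.84274928 135.70548407] crop [139.37099711 130.82193626]
foot [260.29191162 181.86623168] crop [153.16764648 315.46492673]
```

Emit:
arm_command(
  commands=[0.008, -0.001, 0, 0, 0, 0, 0, 0.018, -0.001, 0, 0, 0, 0, 0, 0.028, -0.002, 0, 0, 0, 0, 0, 0.038, -0.002, 0, 0, 0, 0, 0, 0.048, -0.002, 0, 0, 0, 0, 0, 0.058, -0.002, 0, 0, 0, 0, 0, 0.0655, -0.002, 0, 0, 0, 0, 0, 0.0675, -0.002, 0, 0, 0, 0, 0],
)

```text
t: 7.95
eef_pos: [0.5233, 0.0296, 0.2313]
tool_rot: [-0.0, 1.0, -0.023, 0.0]
contact_force: [-0.3, 0.5, -3.7]
gripper_width: 0.173
grasp_force: 59.3
```

```bash
python3 - <<'E'
from h import *
s=snap('side','s5.png');o=get_obs();print(o['eef_pos'],o['contact_force'])
cv2.imwrite('pics/z5.png',cv2.resize(np.clip(s['img'][90:240,215:365].astype(int)*1.5,0,255).astype(np.uint8),None,fx=4,fy=4,interpolation=2)[:,:,::-1])
E
```

```text
[0.52298223 0.02959768 0.23124626] [-0.41915024  0.20939922 -4.31778694]
```

View pics/z5.png

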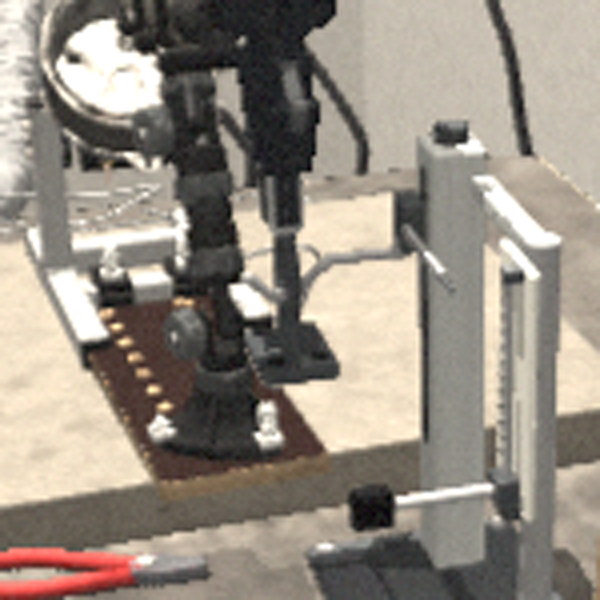

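Emit:
arm_command(
  commands=[0, 0.0005, 0.003, 0, 0, 0, 0, 0, 0.001, 0.007, 0, 0, 0, 0, 0, 0.0015, 0.011, 0, 0, 0, 0, 0, 0.0015, 0.0145, 0, 0, 0, 0, 0, 0.0015, 0.017, 0, 0, 0, 0, 0, 0.0015, 0.019, 0, 0, 0, 0, 0, 0.0015, 0.021, 0, 0, 0, 0, 0, 0.0015, 0.0225, 0, 0, 0, 0],
)

```text
t: 8.8
eef_pos: [0.5223, 0.0282, 0.2088]
tool_rot: [0.0, 1.0, -0.023, 0.0]
contact_force: [-0.2, -0.6, -4.0]
gripper_width: 0.177
grasp_force: 59.3
```

Emit:
arm_command(
  commands=[0, 0, 0.0015, 0, 0, 0, 0, 0, 0, 0.003, 0, 0, 0, 0, 0, 0, 0.0045, 0, 0, 0, 0, 0, 0, 0.0065, 0, 0, 0, 0, 0, 0, 0.0085, 0, 0, 0, 0, 0, 0, 0.0105, 0, 0, 0, 0, 0, 0, 0.0125, 0, 0, 0, 0, 0, 0, 0.0145, 0, 0, 0, 0],
)

```text
t: 9.6
eef_pos: [0.5224, 0.0282, 0.1943]
tool_rot: [-0.0, 1.0, -0.023, 0.0]
contact_force: [0.1, 0.3, -3.5]
gripper_width: 0.183
grasp_force: 59.4
```

```bash
python3 - <<'E'
from h import *
f=[];
for i in range(6):
    c=read_camera('side'); o=get_obs(); f.append(o['contact_force'])
print(np.mean(f,0),np.std(f,0),o['eef_pos'],o['t'])
E
```

```text
[-0.27136275  0.12130426 -3.15645074] [0.34786052 0.2256171  0.57492793] [0.52230202 0.02817031 0.19450928] 9.9
```

Emit:
arm_command(
  commands=[0, 0, 0.001, 0, 0, 0, 0, 0, 0, 0.003, 0, 0, 0, 0, 0, 0, 0.005, 0, 0, 0, 0, 0, 0, 0.0075, 0, 0, 0, 0, 0, 0, 0.01, 0, 0, 0, 0, 0, 0, 0.0125, 0, 0, 0, 0, 0, 0, 0.0145, 0, 0, 0, 0, 0, 0, 0.016, 0, 0, 0, 0],
)

```text
t: 10.7
eef_pos: [0.5223, 0.0282, 0.1783]
tool_rot: [-0.0, 1.0, -0.023, 0.0]
contact_force: [0.3, 0.2, -2.3]
gripper_width: 0.177
grasp_force: 59.7
```

Emit:
arm_command(
  commands=[0, 0, 0.0015, 0, 0, 0, 0, 0, 0, 0.003, 0, 0, 0, 0, 0, 0, 0.005, 0, 0, 0, 0, 0, 0, 0.007, 0, 0, 0, 0, 0, 0, 0.0085, 0, 0, 0, 0, 0, 0, 0.01, 0, 0, 0, 0, 0, 0, 0.011, 0, 0, 0, 0, 0, 0, 0.011, 0, 0, 0, 0],
)

```text
t: 11.5
eef_pos: [0.5223, 0.0282, 0.1674]
tool_rot: [-0.0, 1.0, -0.023, 0.0]
contact_force: [-0.7, 1.6, -1.2]
gripper_width: 0.175
grasp_force: 59.8
```

```bash
python3 - <<'E'
from h import *
f=[];
for i in range(16):
    c=read_camera('side'); o=get_obs(); f.append(o['contact_force'])
print(np.mean(f,0),np.std(f,0),o['eef_pos'],o['t'])
E
```

```text
[-0.0416501   0.14147082 -0.25725956] [0.40326108 0.47757007 0.51385432] [0.52231892 0.02817907 0.1674299 ] 12.3
```

Emit:
arm_command(
  commands=[0, 0, 0.001, 0, 0, 0, 0, 0, 0, 0.002, 0, 0, 0, 0, 0, 0, 0.0025, 0, 0, 0, 0, 0, 0, 0.0025, 0, 0, 0, 0],
)

```text
t: 12.7
eef_pos: [0.5223, 0.0282, 0.1648]
tool_rot: [-0.0, 1.0, -0.023, 0.0]
contact_force: [-0.1, 0.1, 0.2]
gripper_width: 0.177
grasp_force: 59.9
```

```bash
python3 - <<'E'
from h import *
f=[];
for i in range(45):
    c=read_camera('side'); o=get_obs(); f.append(o['contact_force'])
f=np.array(f);print(f.mean(0),f.std(0),f[:22,2].mean(),f[22:,2].mean(),o['eef_pos'],o['t'],o['joint_vel'].max())
np.savez('pics/s6.png.npz',**c)
E
```

```text
[ 0.28790249  0.29569543 -0.34244741] [0.51421315 0.45255374 0.49679696] -0.503166230498858 -0.18871636878408635 [0.52228842 0.02817215 0.16492305] 14.95 0.0016000416478102251
```

Emit:
arm_command(
  commands=[0, 0, 0.001, 0, 0, 0, 0, 0, 0, 0.002, 0, 0, 0, 0, 0, 0, 0.003, 0, 0, 0, 0, 0, 0, 0.003, 0, 0, 0, 0],
)

```text
t: 15.35
eef_pos: [0.5222, 0.0281, 0.1618]
tool_rot: [0.0, 1.0, -0.023, -0.0]
contact_force: [0.6, -0.0, -1.1]
gripper_width: 0.181
grasp_force: 59.9
```

```bash
python3 - <<'E'
from h import *
f=[];
for i in range(60):
    c=read_camera('side'); o=get_obs(); f.append(o['contact_force'])
f=np.array(f);print(f.mean(0),f.std(0),f[:30,2].mean(),f[30:,2].mean(),o['eef_pos'],o['t'])
np.savez('pics/s7.png.npz',**c)
E
```

```text
[0.42796666 0.23669974 0.09681941] [0.5141378  0.51338396 0.44941401] 0.07567460332062302 0.1179642252306771 [0.52224481 0.02813494 0.16190638] 18.35
```

Emit:
arm_command(
  commands=[0, 0, -0.0005, 0, 0, 0, 0, 0, 0, -0.0005, 0, 0, 0, 0, 0, 0, -0.0005, 0, 0, 0, 0.25, 0, 0, -0.0005, 0, 0, 0, 0.5, 0, 0, -0.0005, 0, 0, 0, 0.7, 0, 0, -0.0005, 0, 0, 0, 0.7, 0, 0, -0.0005, 0, 0, 0, 0.7, 0, 0, -0.0005, 0, 0, 0, 0.7],
  force=20,
)

```text
t: 19.15
eef_pos: [0.5223, 0.0281, 0.1624]
tool_rot: [0.0, 1.0, -0.023, -0.0]
contact_force: [0.3, 0.1, 0.3]
gripper_width: 0.697
grasp_force: 0.0
```

```bash
python3 - <<'E'
from h import *
g=lambda c:cv2.cvtColor(c['img'],cv2.COLOR_RGB2GRAY).astype(np.float32)
a=load('s7.png'); w=(slice(165,195),slice(312,345))
for i in range(8):
    c=read_camera('side'); w=(slice(150,200),slice(312,336))
    print(i,np.round(cv2.phaseCorrelate(g(a)[w],g(c)[w],cv2.createHanningWindow((24,50),cv2.CV_32F))[0],2))
np.savez('pics/s8.png.npz',**c); o=get_obs();print(o['eef_pos'],o['contact_force'],o['gripper_width'])
i=c['img'][90:240,215:365];cv2.imwrite('pics/z8.png',cv2.resize(np.clip(i.astype(int)*1.5,0,255).astype(np.uint8),None,fx=4,fy=4,interpolation=2)[:,:,::-1])
E
```

```text
0 [ 0.13 -0.38]
1 [0.44 0.02]
2 [ 0.41 -0.12]
3 [ 0.43 -0.15]
4 [ 0.05 -0.19]
5 [ 0.07 -0.23]
6 [ 0.32 -0.11]
7 [ 0.2  -0.26]
[0.5222576  0.02811575 0.16239534] [ 0.95897522 -0.5627667   0.05777584] 0.7012884019968576
```

View pics/z8.png

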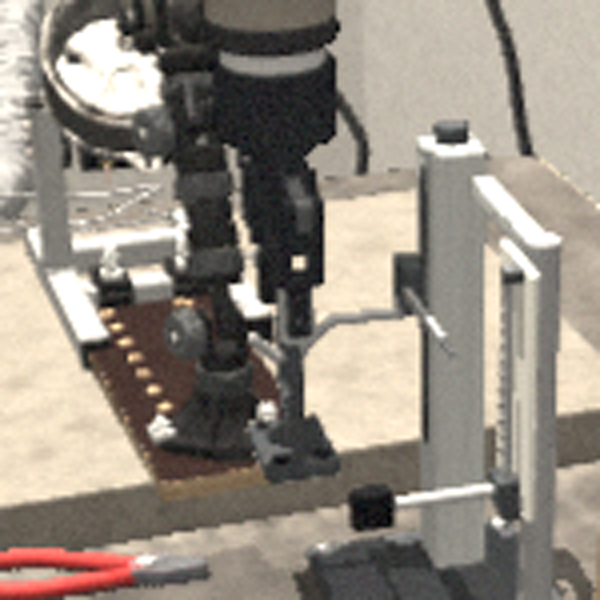

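Emit:
arm_command(
  commands=[0, 0, -0.005, 0, 0, 0, 0.7, 0, 0, -0.015, 0, 0, 0, 0.7, 0, 0, -0.03, 0, 0, 0, 0.7, 0, 0, -0.05, 0, 0, 0, 0.7, 0, 0, -0.07, 0, 0, 0, 0.7, 0, 0, -0.085, 0, 0, 0, 0.7, 0, 0, -0.09, 0, 0, 0, 0.7],
)

```text
t: 20.25
eef_pos: [0.5234, 0.0284, 0.255]
tool_rot: [-0.0, 1.0, -0.023, 0.002]
contact_force: [0.1, -0.3, 0.4]
gripper_width: 0.701
grasp_force: 0.0
```

Emit:
arm_command(
  commands=[0.002, 0.02, 0, 0, 0, 0, 0.7, 0.006, 0.05, 0, 0, 0, 0, 0.7, 0.01, 0.085, 0, 0, 0, 0, 0.7, 0.014, 0.12, 0, 0, 0, 0, 0.7, 0.0165, 0.14, 0, 0, 0, 0, 0.7, 0.0165, 0.148, 0, 0, 0, 0, 0.7, 0.0165, 0.148, 0, 0, 0, 0, 0.7],
)

```text
t: 20.95
eef_pos: [0.5315, -0.1211, 0.2522]
tool_rot: [-0.0, 1.0, -0.024, -0.0]
contact_force: [-0.8, 0.5, -0.4]
gripper_width: 0.702
grasp_force: 0.0
```

```bash
python3 - <<'E'
from h import *
s=snap('side','s9.png');t=snap('top','t9.png');o=get_obs();print(o['eef_pos'],o['tool_rot'],o['t'])
# handle dark blob in side view; pointer/hook vertical shift between unloaded (side0) and now
g=lambda c:cv2.cvtColor(c['img'],cv2.COLOR_RGB2GRAY).astype(np.float32)
for z in(.260,.222,.218,.214): print(z,proj(s,(.59,-.03,z)))
G0,G=g(load('side0.png')),g(s)
T=G0[150:170,318:332]  # pointer part
for f in ('s8.png','s9.png'):
  R=cv2.matchTemplate(g(load(f))[145:200,312:338],T,cv2.TM_CCOEFF_NORMED);print(f,cv2.minMaxLoc(R)[1:4:2], 'was',(6,5))
a=s['img'][130:240,270:370];cv2.imwrite('pics/z9.png',cv2.resize(np.clip(a.astype(int)*1.5,0,255).astype(np.uint8),None,fx=5.4,fy=5.4,interpolation=2)[:,:,::-1])
E
```

```text
[ 0.53180033 -0.11883167  0.25234326] [-4.07615933e-04  9.99745145e-01 -2.25714445e-02 -9.75553110e-05] 21.05
0.26 [318.16840485 153.25612476]
0.222 [318.34887387 167.76531783]
0.218 [318.36755496 169.26722363]
0.214 [318.38617701 170.76438343]
s8.png (0.8318633437156677, (6, 21)) was (6, 5)
s9.png (0.9298064708709717, (6, 21)) was (6, 5)
```

View pics/z9.png

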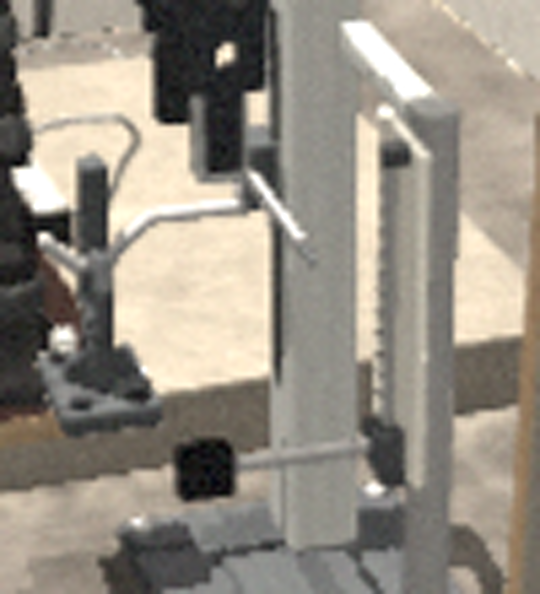

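```bash
cat >> h.py <<'E'
def pshift(c,ref='side0.png'):
    "subpixel pixel shift of the pointer bar between ref and c"
    g=lambda c:cv2.resize(cv2.cvtColor(c['img'],cv2.COLOR_RGB2GRAY)[140:205,308:345],None,fx=8,fy=8,interpolation=2)
    a=g(load(ref));b=g(c);T=a[10*8:30*8,10*8:24*8]
    _,m,_,p=cv2.minMaxLoc(cv2.matchTemplate(b,T,cv2.TM_CCOEFF_NORMED)); return m,(p[0]-80)/8,(p[1]-80)/8
def handle(c):
    i=c['img'][150:240,285:345].max(2); m=((i<45)*255).astype(np.uint8)
    n,l,st,ce=cv2.connectedComponentsWithStats(m); return [(st[k],ce[k]+[285,150]) for k in range(1,n) if st[k][4]>40]
E
python3 - <<'E'
from h import *
c=load('s9.png');print(pshift(c));print(handle(c));print(handle(load('side0.png')))
print(proj(c,(.532,-.1203,.140)),proj(c,(.532,-.1203,.218)))
for sk in(.040,.042,.044): print(sk,proj(c,(.597,-.03,.26-sk))-proj(c,(.597,-.03,.26)))
E
```

```text
(0.9685456156730652, 0.25, 16.0)
[(array([23,  0,  7, 12, 81], dtype=int32), array([310.97530864, 155.2962963 ])), (array([ 0, 12,  5, 14, 62], dtype=int32), array([287.22580645, 168.30645161])), (array([ 0, 35, 10, 18, 78], dtype=int32), array([288.98717949, 195.12820513])), (array([52, 58,  8, 12, 47], dtype=int32), array([341.10638298, 214.        ])), (array([ 17,  61,  11,  12, 111], dtype=int32), array([307.35135135, 216.23423423])), (array([ 4, 79, 17, 11, 67], dtype=int32), array([295.04477612, 234.08955224]))]
[(array([ 17,  61,  11,  12, 101], dtype=int32), array([307.3960396 , 216.69306931]))]
[307.84734684 217.38737168] [307.10788582 187.57032752]
0.04 [ 0.14640774 15.24546679]
0.042 [ 0.15360666 15.99509172]
0.044 [ 0.16079421 16.74353295]
```

Emit:
arm_command(
  commands=[0, 0, 0.04, 0, 0, 0, 0.7, 0, 0, 0.085, 0, 0, 0, 0.7, 0, 0, 0.12, 0, 0, 0, 0.7, 0, 0, 0.145, 0, 0, 0, 0.7, 0, 0, 0.16, 0, 0, 0, 0.7, 0, 0, 0.166, 0, 0, 0, 0.7, 0, 0, 0.166, 0, 0, 0, 0.7],
)

```text
t: 21.75
eef_pos: [0.5316, -0.119, 0.086]
tool_rot: [-0.0, 1.0, -0.022, -0.001]
contact_force: [-0.1, 0.9, -0.2]
gripper_width: 0.7
grasp_force: 0.0
```

Emit:
arm_command(
  commands=[0, 0.001, 0, 0, 0, 0, 0.4, 0, 0.001, 0, 0, 0, 0, 0.25, 0, 0.001, 0, 0, 0, 0, 0.1, 0, 0.001, 0, 0, 0, 0, 0, 0, 0.001, 0, 0, 0, 0, 0, 0, 0.001, 0, 0, 0, 0, 0, 0, 0.001, 0, 0, 0, 0, 0],
  force=35,
)

```text
t: 22.45
eef_pos: [0.5326, -0.119, 0.0871]
tool_rot: [-0.001, 1.0, -0.023, 0.001]
contact_force: [0.8, 5.8, 0.4]
gripper_width: 0.161
grasp_force: 39.6
```

Emit:
arm_command(
  commands=[0, 0.001, -0.005, 0, 0, 0, 0, 0, 0.001, -0.015, 0, 0, 0, 0, 0, 0.001, -0.028, 0, 0, 0, 0, 0, 0.001, -0.042, 0, 0, 0, 0, 0, 0.001, -0.056, 0, 0, 0, 0, 0, 0.001, -0.068, 0, 0, 0, 0, 0, 0.001, -0.076, 0, 0, 0, 0, 0, 0.001, -0.078, 0, 0, 0, 0],
)

```text
t: 23.25
eef_pos: [0.5326, -0.119, 0.1656]
tool_rot: [-0.002, 1.0, -0.022, 0.001]
contact_force: [1.6, 8.0, -1.2]
gripper_width: 0.16
grasp_force: 39.2
```

Emit:
arm_command(
  commands=[0, 0, 0, 0, 0, 0, 0, 0, 0, 0, 0, 0, 0, 0],
)

```text
t: 23.45
eef_pos: [0.5326, -0.1191, 0.1653]
tool_rot: [-0.002, 1.0, -0.022, 0.001]
contact_force: [-0.3, 8.8, 2.1]
gripper_width: 0.159
grasp_force: 39.7
```

```bash
python3 - <<'E'
from h import *
c=snap('side','s10.png');o=get_obs();print(o['eef_pos'],o['contact_force'],o['gripper_width'],pshift(c));[print(*h) for h in handle(c)]
g=lambda c:cv2.resize(cv2.cvtColor(c['img'],cv2.COLOR_RGB2GRAY)[160:235,332:352],None,fx=8,fy=8,interpolation=2)
a=g(load('s9.png'));b=g(c);T=a[45*8:70*8,16:-16];_,m,_,p=cv2.minMaxLoc(cv2.matchTemplate(b,T,cv2.TM_CCOEFF_NORMED));print('slide shift px',m,p[0]/8-2,p[1]/8-45)
print([proj(c,(.607,-.124,.14+k))-proj(c,(.607,-.124,.14)) for k in(.076,.078,.08)])
E
```

```text
[ 0.53261317 -0.1190529   0.16532809] [0.12437099 8.64809636 1.10733452] 0.15956684397396154 (0.7319812774658203, 0.625, 16.5)
[ 11   0  25  46 630] [307.36190476 168.64603175]
[ 0 12  5 15 65] [287.12307692 168.66153846]
[ 0 31 10 22 90] [288.74444444 193.98888889]
[ 4 79 17 11 66] [295.03030303 234.25757576]
slide shift px 0.6999843716621399 0.0 0.0
[array([  0.25037542, -28.78101808]), array([  0.25717975, -29.56318522]), array([  0.2639955 , -30.34666536])]
```

Emit:
arm_command(
  commands=[0, -0.001, 0, 0, 0, 0, 0, 0, -0.0025, 0, 0, 0, 0, 0, 0, -0.0025, 0, 0, 0, 0, 0, 0, -0.0025, 0, 0, 0, 0, 0.3, 0, -0.0025, 0, 0, 0, 0, 0.6, 0, -0.0025, 0, 0, 0, 0, 0.7, 0, -0.0025, 0, 0, 0, 0, 0.7],
)

```text
t: 24.2
eef_pos: [0.5316, -0.1205, 0.1642]
tool_rot: [0.0, 1.0, -0.024, -0.0]
contact_force: [0.5, -0.6, -0.1]
gripper_width: 0.698
grasp_force: 0.0
```

Emit:
arm_command(
  commands=[0, 0, -0.01, 0, 0, 0, 0.7, 0, 0, -0.03, 0, 0, 0, 0.7, 0, 0, -0.06, 0, 0, 0, 0.7, 0, 0, -0.1, 0, 0, 0, 0.7, 0, 0, -0.13, 0, 0, 0, 0.7, 0, 0, -0.14, 0, 0, 0, 0.7, 0, 0, -0.14, 0, 0, 0, 0.7],
)

```text
t: 24.9
eef_pos: [0.5327, -0.1201, 0.3064]
tool_rot: [0.0, 1.0, -0.023, 0.002]
contact_force: [0.0, 0.9, -0.9]
gripper_width: 0.703
grasp_force: 0.0
```

```bash
python3 - <<'E'
from h import *
c=snap('side','s11.png');o=get_obs();print(o['eef_pos'],o['contact_force'],o['t'],pshift(c),pshift(load('s9.png')));[print(*h) for h in handle(c)]
g=lambda c,f:cv2.resize(cv2.cvtColor(c['img'],cv2.COLOR_RGB2GRAY)[f],None,fx=8,fy=8,interpolation=2)
f=(slice(165,235),slice(295,322)); T=g(load('s9.png'),(slice(207,225),slice(300,316)))
_,m,_,p=cv2.minMaxLoc(cv2.matchTemplate(g(c,f),T,cv2.TM_CCOEFF_NORMED));print('handle shift',m,p[0]/8-5,p[1]/8-42)
f=(slice(165,235),slice(325,352)); T=g(load('s9.png'),(slice(205,225),slice(336,346)))
_,m,_,p=cv2.minMaxLoc(cv2.matchTemplate(g(c,f),T,cv2.TM_CCOEFF_NORMED));print('slide shift',m,p[0]/8-11,p[1]/8-40)
print([(proj(c,(.532,-.119,.14+k))-proj(c,(.532,-.119,.14)))[1] for k in(.076,.078,.08)])
E
```

```text
[ 0.5317842  -0.12000887  0.30452529] [-0.86532521 -0.50789121  0.13221972] 24.95 (0.8954128623008728, 0.125, 15.625) (0.9685456156730652, 0.25, 16.0)
[ 0 12  5 15 67] [287.07462687 168.58208955]
[ 17  32  11  11 112] [307.04464286 186.96428571]
[ 0 35 10 18 82] [289.07317073 195.20731707]
[ 4 79 17 11 67] [295.01492537 234.40298507]
handle shift 0.8707083463668823 -0.625 -29.375
slide shift 0.699815571308136 0.0 -30.125
[np.float64(-29.01000039113299), np.float64(-29.798706557589213), np.float64(-30.58875348145216)]
```

```bash
python3 - <<'E'
from h import *
fr=[read_camera('side') for _ in range(12)]
c=dict(fr[0]);c['img']=np.mean([f['img'] for f in fr],0).astype(np.uint8)
print('pointer',pshift(c),np.round([pshift(f)[2] for f in fr],2))
print('sink model',[(k,(proj(c,(.597,-.03,.26-k))-proj(c,(.597,-.03,.26)))[1]) for k in(.040,.042)])
h=[[x[1] for x in handle(f) if abs(x[1][0]-307)<3][0] for f in fr];print('handle',np.mean(h,0),np.std(h,0))
np.savez('pics/s12.png.npz',**c);print(get_obs()['t'],get_obs()['eef_pos'])
E
```

```text
pointer (0.8958079814910889, 0.125, 15.625) [15.62 15.62 15.62 15.62 15.62 15.62 15.62 15.62 15.62 15.62 15.62 15.62]
sink model [(0.04, np.float64(15.245466791527804)), (0.042, np.float64(15.995091716092247))]
handle [307.04464286 186.96428571] [5.68434189e-14 2.84217094e-14]
25.55 [ 0.53182796 -0.11992929  0.30428595]
```

Emit:
arm_command(
  commands=[0, -0.0015, 0.04, 0, 0, 0, 0.7, 0, -0.0015, 0.08, 0, 0, 0, 0.7, 0, -0.0015, 0.11, 0, 0, 0, 0.7, 0, -0.0015, 0.13, 0, 0, 0, 0.7, 0, -0.0015, 0.14, 0, 0, 0, 0.7, 0, -0.0015, 0.14, 0, 0, 0, 0.7, 0, -0.0015, 0.14, 0, 0, 0, 0.7],
)

```text
t: 26.25
eef_pos: [0.5327, -0.1185, 0.1654]
tool_rot: [0.0, 1.0, -0.023, 0.001]
contact_force: [0.5, 0.5, 0.6]
gripper_width: 0.7
grasp_force: 0.0
```

Emit:
arm_command(
  commands=[0, 0, 0, 0, 0, 0, 0.4, 0, 0, 0, 0, 0, 0, 0.25, 0, 0, 0, 0, 0, 0, 0.1, 0, 0, 0, 0, 0, 0, 0, 0, 0, 0, 0, 0, 0, 0, 0, 0, 0, 0, 0, 0, 0, 0, 0, 0, 0, 0, 0, 0],
  force=25,
)

```text
t: 26.95
eef_pos: [0.5323, -0.119, 0.1646]
tool_rot: [0.0, 1.0, -0.024, 0.0]
contact_force: [1.7, -3.1, 1.5]
gripper_width: 0.159
grasp_force: 31.9
```

Emit:
arm_command(
  commands=[0, 0, -0.0008, 0, 0, 0, 0, 0, 0, -0.0016, 0, 0, 0, 0, 0, 0, -0.0016, 0, 0, 0, 0, 0, 0, -0.0016, 0, 0, 0, 0],
)

```text
t: 27.35
eef_pos: [0.5322, -0.1189, 0.166]
tool_rot: [0.0, 1.0, -0.024, 0.0]
contact_force: [2.8, -3.5, -2.3]
gripper_width: 0.163
grasp_force: 31.4
```

Emit:
arm_command(
  commands=[0, 0, 0, 0, 0, 0, 0.3, 0, 0, 0, 0, 0, 0, 0.6, 0, 0, 0, 0, 0, 0, 0.7, 0, 0, 0, 0, 0, 0, 0.7],
)

```text
t: 27.75
eef_pos: [0.5317, -0.1179, 0.1659]
tool_rot: [-0.0, 1.0, -0.023, -0.0]
contact_force: [0.7, 0.1, -0.7]
gripper_width: 0.697
grasp_force: 0.0
```

Emit:
arm_command(
  commands=[0, 0, -0.01, 0, 0, 0, 0.7, 0, 0, -0.03, 0, 0, 0, 0.7, 0, 0, -0.06, 0, 0, 0, 0.7, 0, 0, -0.1, 0, 0, 0, 0.7, 0, 0, -0.13, 0, 0, 0, 0.7, 0, 0, -0.14, 0, 0, 0, 0.7, 0, 0, -0.14, 0, 0, 0, 0.7],
)

```text
t: 28.45
eef_pos: [0.5328, -0.1185, 0.308]
tool_rot: [0.0, 1.0, -0.023, 0.002]
contact_force: [-0.2, -0.0, -0.2]
gripper_width: 0.7
grasp_force: 0.0
```

```bash
python3 - <<'E'
from h import *
c=snap('side','s13.png');o=get_obs();print(o['eef_pos'],o['contact_force'],o['t'],pshift(c));[print(*h) for h in handle(c)]
g=lambda c,f:cv2.resize(cv2.cvtColor(c['img'],cv2.COLOR_RGB2GRAY)[f],None,fx=8,fy=8,interpolation=2)
for r in('s9.png','s12.png'):
  y=42 if r=='s9.png' else 13
  f=(slice(165,235),slice(295,322)); T=g(load(r),(slice(165+y,183+y),slice(300,316)))
  _,m,_,p=cv2.minMaxLoc(cv2.matchTemplate(g(c,f),T,cv2.TM_CCOEFF_NORMED));print('handle shift',m,p[0]/8-5,p[1]/8-y)
E
```

```text
[ 0.53185475 -0.11842581  0.30616619] [-0.28521314 -0.16362634 -0.32379077] 28.5 (0.8854307532310486, 0.125, 15.625)
[ 0 12  5 15 62] [287.17741935 168.64516129]
[ 0 31 10 22 86] [288.72093023 193.8372093 ]
[ 17  31  11  12 112] [306.98214286 186.6875    ]
[ 4 80 17 10 67] [295.29850746 234.19402985]
handle shift 0.8694698810577393 -0.625 -29.75
handle shift 0.9882940053939819 0.0 -0.25
```

```bash
python3 -c "
from h import *
print(hand_in())"
```

```text
the job is handed in; nothing more can be done
None
```

I handed the job in at about 28.5 s with the casting hanging still on the hook (sink about 0.042 m) and the marker let go at about 0.078, level with the pointer to within about 1 mm; early on, a missed first grip pressed on the lug top with about 11 N, which did not move the casting.

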